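# Index the arbor press dial and press a bezel onto a clock case ring

### The job

Set the loose bezel ring squarely on top of the case ring that waits in one of the side dies of the arbor press, then, with the press lever raised, turn the dial one click so that the pair comes under the ram, and pull the lever fully down so that the punch goes through both rings and closes them together. The case ring and the finished case stay in their dies, and the other things on the benches are left where they are.

Things in the scene. Friction and masses are not known exactly. Their poses are not given: they have to be found in the camera images.
- press: Green cast-iron press fixed to the right-hand bench. Origin on the bench top under the dial's axis; x points from that axis to the column, z up. Round dial: radius 102, top at z 34. Column x 108 to 162, |y| < 38 at the foot, 23 above. Head (overhanging arm) x 34 to 155, |y| < 26, z 124 to 203. A detent block 46 high stands 113 to 147 out at -45 degrees (x = -y).
- dial (a joint): Turn of the dial about the vertical, rad, anticlockwise from above, no stops; starts at 0. A spring ball drops into a rim notch every pi/2 (a click) and centres the dial within about 0.01 rad from up to 0.07 rad off. About 6 N sideways at a post's knob starts it out of a notch, about 1 N turns it between notches. It turns only while the punch is raised clear.
- lever (a joint): Swing of the press lever, rad: 0 (start 0 to 0.10) = pulled forward and down, ram down; 1.37 = fully raised, at its stop. The ram rises 37 mm per rad; the dial is free only with the lever above 1.15. Held by friction, it stays where it is left; 3 to 4 N at the knob move it. With the two rings under the punch it stops at about 0.05.
- lever_knob (a point): Centre of the black ball knob, 32 across, at the lever's end; it moves on a circle of radius 125 round lever_pivot in the press's x-z plane: from the pivot, in the press's frame, it lies at (-125 cos(0.436 + q), 0, 125 sin(0.436 + q)), q the lever joint. The 12 mm bar runs from the knob to the pivot.
- lever_pivot (a point): Lever's pivot, at (107, -36, 165) in the press's frame, on the right-hand side (-y) of the head; its hinge axis is the press's y.
- ram_axis (a point): Point on the axis of the ram at (60, 0, 42) in the press's frame, at the height of the dies' seats: a ring seated in the die under the ram has its origin here. The ram is a vertical bar 28 thick whose plain top end stands 249 above the bench when down, 300 when raised.
- punch_tip (a point): Lower end of the steel punch. The punch has a nose 43 in diameter and 34 long whose lowest 13 taper to 26, below a flat shoulder 58 in diameter. Lever at 0: tip 36 above the bench, 6 inside the die under it. Lever at 1.37: tip at 87, shoulder at 121.
- case_ring: Plain brass ring, 62 outside, 46 inside, 16 high, origin at the centre of its underside, z up. It waits in the left or the right one of the dial's four dies (90 degrees from the ram): its underside 42 and its top face 58 above the bench, 10 above the die's rim.
- bezel_ring: Loose brass bezel ring, 62 outside, 46 inside, 14 high, top edge bevelled; origin at the centre of its underside, z up. It lies flat, right way up, on a dark mat 3 thick on the left-hand bench, among the bystanders. Behind the mat the rim of a wooden tray, 38 high, runs along world x = 0.55 (y 0.13 to 0.62).
- finished_case: A finished clock case, ring and bezel in one piece, 62 outside, 46 inside, 30 high; origin at the centre of its underside. It stands in the die across the dial from the case ring's, to be left in it.
- nest_left (a point): Centre of the seat of one die, on the dial 60 from its axis; with the dial at 0 it lies at the press's +y. A die is a dark steel ring, 73 outside, rim 48 above the bench, with a recess 65 wide and 6 deep; its floor (this point, z 42) has a hole 46 wide.
- nest_right (a point): The same on the die across the dial, at the press's -y with the dial at 0. The two other dies, at +x (under the ram) and -x, are empty.
- post_front_left (a point): Grip point of a turning post of the dial: an upright round black knob 18 in diameter, from 80 to 110 above the bench (this point 97), on a thin stem, 92 from the dial's axis. With the dial at 0 it stands at 135 degrees from the press's x (left of the side away from the column).
- post_front_right (a point): The same on the post that stands at 225 degrees with the dial at 0. Two more such posts stand at 45 and 315 degrees, beside the column.
- borax_dish: Bystander: round pale ceramic dish, 68 across, 20 high, origin at the centre of its underside, on the left-hand bench.
- solder_tin: Bystander: closed flat hinged tin, 61 x 92 (its y) x 23 high, origin at the centre of its underside, on the left-hand bench.
- pliers: Bystander: pliers lying flat, 40 x 141 (its y) x 10, on the left-hand bench.

How it is judged:
On the way, in this order (a step that is already met when the one before it is completed fails the run):
1. the bezel ring rests squarely on the case ring, released (horizontal distance between bezel_ring and case_ring below 0.007 m and z of bezel_ring in the frame of case_ring between 0.0145 and 0.0175 m and angle between bezel_ring's own z axis and vertical below 0.06 rad and contact force between the fingers and bezel_ring below 0.1 N and horizontal distance between case_ring and ram_axis above 0.06 m), for 0.2 s.
2. with the punch raised, the dial has been turned so that the case ring, the bezel ring on it, stands under the ram (horizontal distance between bezel_ring and case_ring below 0.007 m and z of bezel_ring in the frame of case_ring between 0.0145 and 0.0175 m and angle between bezel_ring's own z axis and vertical below 0.06 rad and horizontal distance between case_ring and ram_axis below 0.005 m and value of joint lever above 0.9 rad), for 0.2 s.
At the end, for the whole second after the job is handed in: The lever is down (below 0.12 rad), the case ring and the bezel ring both stand within 4 mm of the ram's axis, the bezel flat on the case ring (underside 14.5 to 17.5 mm above the case ring's, tilt under 0.06 rad), at rest; the case ring and the finished case still sit in their dies (value of joint lever below 0.12 rad and horizontal distance between each of case_ring, bezel_ring and ram_axis below 0.004 m and horizontal distance between bezel_ring and case_ring below 0.007 m and z of bezel_ring in the frame of case_ring between 0.0145 and 0.0175 m and angle between bezel_ring's own z axis and vertical below 0.06 rad and z of each of case_ring, finished_case in the frame of press below 0.045 m and angle between finished_case's own z axis and vertical below 0.08 rad and linear speed of bezel_ring below 0.02 m/s); the robot touches nothing.
It fails at once if the case ring is taken out of its die (z of case_ring in the frame of press above 0.052 m).
It fails at once if the finished case is taken out of its die or tipped (z of finished_case in the frame of press above 0.052 m or angle between finished_case's own z axis and vertical above 0.2 rad).
It fails at once if a bystander (dish, tin or pliers) is moved more than 25 mm (distance of any of borax_dish, solder_tin, pliers from where it was at the start of the episode above 0.025 m).
It also fails if it takes over 72 s, if anything falls off the work surface, if the arm or the gripper's body presses on something with over 40 N, if the wrist force passes 120 N, or if a joint passes its speed limit or range.

### The arm

A 7-joint arm with a two-finger parallel gripper is mounted at the origin on a cart in front of the work surface, level with it; the furniture and walls round the work are solid. World frame = base frame: x ahead of the robot, y to its left, z up, the work surface at z = 0. Lengths are in m, angles in rad, forces in N, time in s.
With the tool pointing down it reaches from about 0.425 to 1.025 m from the base axis. Payload 9.4 kg.
Tool frame: the origin (TCP) lies on the centre line of the jaws, within the pads' length; the fingertips stand 25 mm ahead of it and the grasp point (between the pads) lies 6 mm ahead of it (env.tips_ahead is the z of the fingertips in the tool frame, in m); z points along the fingers, y is the line along which they close (so a half turn about z gives the same grasp; the last joint's range is limited). The gripper opens to 93 mm and grips with 3 to 60 N. Pads are 15 mm wide; open, the fingers measure 128 mm over their backs; the gripper's body (75 mm by 188 mm) begins 65 mm behind the grasp point.
Start: joints at [-1.285, 0.599, -0.003, 1.599, 0.002, 0.943, -0.08], TCP at [0.257, 0.678, 0.244] pointing down, gripper open.
Joint ranges: [-2.57, 2.57], [-0.35, 1.97], [-1.29, 1.29], [0.11, 2.56], [-1.05, 4.19], [0.11, 1.86], [-2.63, 2.63]. Speed limits (rad/s): [2.22, 2.22, 3.01, 3.01, 3.14, 3.14, 3.14].

### API

Orientations are given as a rotation vector (axis times angle).
In Python, from bench import env gives the robot as it stands.
- The arm moves only by the shell command python3 -m pendant 'ROWS' [FORCE]. ROWS is JSON, a list of rows, each an object with "rot": the turn, a rotation vector about the tool's x, y, z in degrees, a list of three; "slide": the shift along the tool's x, y, z in mm, a list of three; "gripper": the finger opening in mm, from 0 to 93. A call has 1 to 20 rows; each row is the pose to reach, as a shift and turn from the pose commanded when the call began, along the tool's axes at that moment; what a row does not reach only later rows make up. A row lasts 1/8 s, in which the tool goes at most 62.5 mm and 10.7 degrees, less where a joint would pass 70% of its speed; a pose out of reach is approached as far as the arm can. A call with a gripper value outside its range is refused whole. The fingers move at their own pace and stop on an object; FORCE is the grip in N (left out, the last holds). Time passes only in rows, so rows that repeat a pose let the fingers close. It gives the time, the measured TCP pose, the force, the opening and the grip force at its end, in the units of the state.
- env.sense(): the state, without advancing time (a new reading comes with each control period).
- env.grab_frame(name): name is "side" or "top"; returns a dict with "frame" (384x512x3 uint8, red, green, blue), "mtx" (3x3 intrinsics, pixels), "rvec" (rotation vector, rad) and "tvec" (3), from world to camera coordinates, as OpenCV has them. Camera axes: x right, y down, z forward; pixel columns grow to the right and rows downward; lengths in m; the calibration is good to about 2 mm. A picture is of the moment at which its call begins. There is no depth.
- env.close_job(): hands the job in; it is judged then, once.
The state is a dict: "clock": time; "joint_positions": joint angles; "qd": joint speeds; "tau": joint torques, N m; "position": TCP position; "tcp_rot": TCP orientation; "force": force on the tool from outside, world axes, zero at the start; "ft_torque": the same for the moment, N m; "grip_width": opening from 0.0 (shut) to 1.0 (fully open); "gripper_force": force on a finger pad.
Only numpy, scipy, OpenCV 4.12 (cv2) and the standard library are available. Lean on these libraries where they do the work, as an engineer would, in place of code of your own. Each camera call takes 0.05 s, during which the arm holds its last target. There are 200 camera calls.

## Working session

There is one attempt and no reset: what is moved stays moved. The work goes in short steps, Python scripts to look and compute and a shell command to move; the robot and the scene stay as the last step left them, time stands still between calls to the robot, and variables do not carry over. Pictures are saved under pics/ and viewed, at most 12 in all, crops included, and the job is handed in when it is done.

```bash
ls; mkdir -p pics; cat > h.py <<'E'
import numpy as np,cv2,json
from scipy.spatial.transform import Rotation as R
from bench import env
def grab(n,save=None):
    f=env.grab_frame(n)
    if save: cv2.imwrite('pics/'+save,f['frame'][:,:,::-1])
    return f
def ray(f,u,v):
    M=R.from_rotvec(np.ravel(f['rvec'])).as_matrix();t=np.ravel(f['tvec'])
    return -M.T@t, M.T@np.linalg.inv(f['mtx'])@np.array([u,v,1.])
def onz(f,u,v,z):
    o,d=ray(f,u,v);return o+d*(z-o[2])/d[2]
def proj(f,P):
    return cv2.projectPoints(np.array(P,float).reshape(-1,1,3),np.ravel(f['rvec']),np.ravel(f['tvec']),f['mtx'],None)[0].reshape(-1,2)
E
python3 - <<'E'
from h import *
for n in('top','side'):
    f=grab(n,n+'0.png');print(n,f['mtx'].round(1).tolist(),ray(f,256,192))
s=env.sense();print({k:np.round(v,3).tolist() for k,v in s.items()},env.tips_ahead)
E
```

```text
pics
top [[353.5, 0.0, 253.5], [0.0, 353.5, 190.6], [0.0, 0.0, 1.0]] (array([0.24397062, 0.03055164, 1.24204165]), array([ 0.18854387, -0.01850542, -0.9819233 ]))
side [[468.3, 0.0, 255.8], [0.0, 468.3, 190.5], [0.0, 0.0, 1.0]] (array([0.48104371, 1.09674625, 1.01161487]), array([-0.01051111, -0.78247446, -0.62260256]))
{'clock': 0.1, 'joint_positions': [-1.285, 0.6, -0.003, 1.6, 0.002, 0.943, -0.08], 'qd': [0.0, -0.002, 0.0, -0.001, -0.0, 0.001, 0.0], 'tau': [0.006, -76.655, 1.503, -25.294, -0.052, 0.013, 0.0], 'position': [0.257, 0.677, 0.243], 'tcp_rot': [-0.567, -3.09, 0.002], 'force': [-0.051, 0.256, 0.245], 'ft_torque': [0.051, 0.025, -0.022], 'gripper_force': 0.0, 'grip_width': 1.0} 0.025
```

View pics/top0.png

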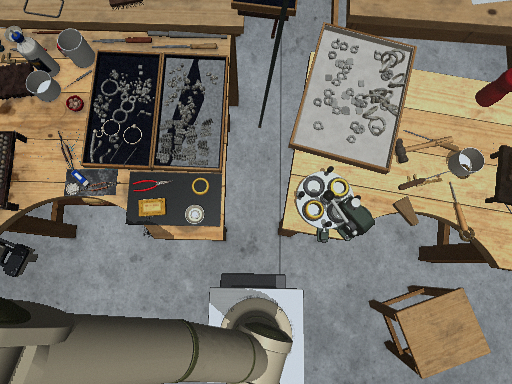

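View pics/side0.png

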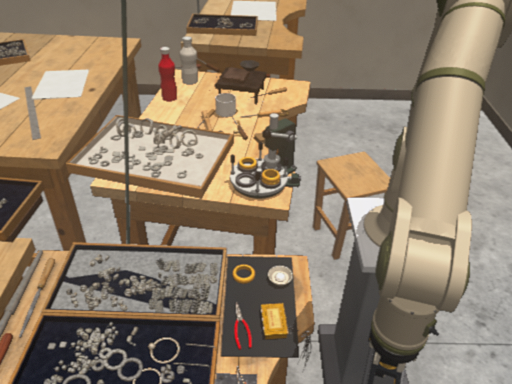

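The top view shows the bezel at about (200,186), the dish at (195,214), the tin at (151,207) and the pliers at (150,185). The press dial is at about (325,200) with brass parts at (339,187) and (313,210), and its column is to the lower right. Next I'll zoom in on the press.

```bash
python3 - <<'E'
from h import *
a=cv2.imread('pics/top0.png')[155:250,280:385];b=cv2.imread('pics/side0.png')[105:205,215:315]
a=cv2.resize(a,(400,362),interpolation=cv2.INTER_CUBIC);b=cv2.resize(b,(400,400),interpolation=cv2.INTER_CUBIC)
c=np.zeros((400,800,3),np.uint8);c[:362,:400]=a;c[:,400:]=b;cv2.imwrite('pics/crop1.png',c)
for n,hts in(('top',(.017,.058,.072)),('side',(.017,.058,.072))):
    f=grab(n);hsv=cv2.cvtColor(f['frame'],cv2.COLOR_RGB2HSV)
    m=cv2.inRange(hsv,(18,150,110),(30,255,255))
    k,l,st,c=cv2.connectedComponentsWithStats(m)
    for i in range(1,k):
        if st[i,4]>40: print(n,st[i],c[i].round(1),[onz(f,*c[i],h)[:2].round(3).tolist() for h in hts])
E
```

```text
top [192 178  17  17  85] [199.9 186.1] [[0.496, 0.206], [0.487, 0.2], [0.485, 0.198]]
top [331 178  18  18  96] [339.6 186.6] [[0.505, -0.289], [0.497, -0.279], [0.494, -0.275]]
top [139 198  26  18 266] [151.5 207. ] [[0.418, 0.371], [0.412, 0.359], [0.41, 0.355]]
top [306 201  18  18  77] [314.1 209.2] [[0.422, -0.197], [0.416, -0.19], [0.414, -0.187]]
side [239 157  17  11  97] [247.4 162. ] [[0.497, -0.331], [0.496, -0.272], [0.496, -0.252]]
side [262 169  17  12 108] [270.2 174.9] [[0.414, -0.253], [0.417, -0.198], [0.418, -0.179]]
side [233 264  22  19 178] [243.4 273.3] [[0.498, 0.213], [0.497, 0.25], [0.497, 0.262]]
side [261 303  27  33 503] [274.  319.6] [[0.416, 0.366], [0.419, 0.396], [0.42, 0.406]]
```

View pics/crop1.png

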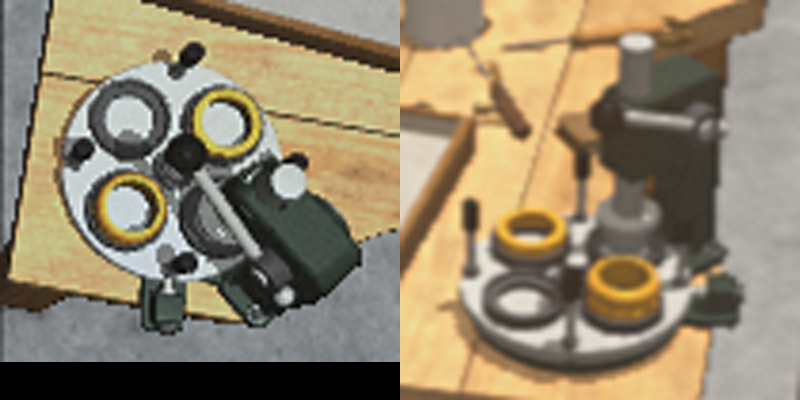

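The crop shows the taller brass part (the finished case) in the die nearer the robot at about (313,210). The shorter case ring is in the far die at about (339,187), which is press +y. The lever knob sits over the middle of the dial. Next I'll refine using silhouette centres cast at mid-height and work out the press frame.

```bash
cat >> h.py <<'E'
def brass(f,boxes):
    big=cv2.resize(f['frame'],None,fx=4,fy=4,interpolation=cv2.INTER_CUBIC)
    m=cv2.inRange(cv2.cvtColor(big,cv2.COLOR_RGB2HSV),(14,110,60),(34,255,255));out=[]
    for (u,v,h) in boxes:
        mm=np.zeros_like(m);r=56;U,V=u*4,v*4;mm[V-r:V+r,U-r:U+r]=m[V-r:V+r,U-r:U+r]
        k,l,st,_=cv2.connectedComponentsWithStats(mm);i=1+np.argmax(st[1:,4])
        c=cv2.convexHull(np.argwhere(l==i)[:,::-1].astype(np.int32));M=cv2.moments(c)
        uv=(np.array([M['m10'],M['m01']])/M['m00']+.5)/4-.5
        x,y,w,hh=cv2.boundingRect(c)
        out.append((onz(f,*uv,h)[:2],uv.round(1),(w/4,hh/4)))
    return out
def tcp():
    s=env.sense();return np.array(s['position']),R.from_rotvec(s['tcp_rot'])
E
python3 - <<'E'
from h import *
t=brass(grab('top'),[(200,186,.010),(339,187,.053),(314,209,.06)])
s=brass(grab('side'),[(243,273,.010),(247,162,.053),(270,175,.06)])
for a,b in zip(t,s): print(a[0].round(4),a[1:],b[0].round(4),b[1:])
for c in (t,s):
    d=c[1][0]-c[2][0];print('ctr',(c[1][0]+c[2][0])/2,np.linalg.norm(d),np.degrees(np.arctan2(d[1],d[0])))
p,r=tcp();print(p,r.as_matrix().round(3).tolist())
# knob: dark blobs check
c=(t[1][0]+t[2][0]+s[1][0]+s[2][0])/4;d=t[1][0]-t[2][0]+s[1][0]-s[2][0];py=d/np.linalg.norm(d);px=np.array([py[1],-py[0]])
W=lambda x,y,z:[*(c+x*px+y*py),z]
for n in('top','side'):
    f=grab(n);print(n,proj(f,[W(-113.3e-3+.107,-.036,.218),W(-.065,-.065,.11),W(-.065,.065,.11),W(.107,-.036,.165),W(.06,0,.249)]).round(1).tolist())
E
```

```text
[0.4983 0.2065] (array([200.1, 185.8]), (17.75, 18.0)) [0.4983 0.2068] (array([243.4, 273.3]), (23.25, 19.75))
[ 0.4965 -0.2775] (array([338.9, 187. ]), (18.75, 18.5)) [ 0.4917 -0.3034] (array([248.8, 158.2]), (22.5, 21.5))
[ 0.4158 -0.1878] (array([313.7, 209.3]), (19.5, 19.0)) [ 0.4169 -0.1856] (array([270.2, 176.5]), (19.0, 16.5))
ctr [ 0.4561567  -0.23266183] 0.12059961095910028 -48.02632918213309
ctr [ 0.45427372 -0.24454456] 0.13954683334675377 -57.58160791055316
[0.25727479 0.6776677  0.24332248] [[-0.935, 0.355, -0.0], [0.355, 0.935, -0.001], [-0.0, -0.001, -1.0]]
top [[329.4, 194.3], [304.0, 191.0], [335.1, 168.6], [348.3, 227.1], [356.1, 203.7]]
side [[265.3, 133.4], [255.4, 170.9], [233.0, 152.7], [291.1, 136.8], [274.9, 114.6]]
```

```bash
cat >> h.py <<'E'
C=np.array([.4561,-.2327]);A=np.radians(-48.0)
PY=np.array([np.cos(A),np.sin(A)]);PX=np.array([PY[1],-PY[0]])
def W(x,y,z): # press frame mm -> world m
    return np.array([*(C+(x*PX+y*PY)/1000),z/1000])
def P(p): d=np.array(p[:2])-C;return np.array([d@PX,d@PY,p[2]])*1000
def knob(q): return np.array([107-125*np.cos(.436+q),-36,165+125*np.sin(.436+q)])
def plan(wps,p=None,r=None): # list of (worldTCP,yaw deg of tool y)
    p0,r0=tcp(); p=p0 if p is None else p
    for w,yaw in wps:
        a=np.radians(yaw);y=np.array([np.cos(a),np.sin(a),0]);z=np.array([0,0,-1.]);M=np.array([np.cross(y,z),y,z]).T
        print(np.round(w,3),'slide',(r0.inv().apply(np.array(w)-p)*1000).round(0).tolist(),'rot',np.degrees((r0.inv()*R.from_matrix(M)).as_rotvec()).round(1).tolist())
E
python3 - <<'E'
from h import *
for n in('top','side'):
    f=grab(n);print(n,proj(f,[W(*knob(.05)),W(-65,-65,110),W(-65,65,110),W(60,0,249)]).round(1).tolist())
    print(proj(f,[W(*knob(0))])[0],proj(f,[W(*knob(.1))])[0])
k=knob(.05)
plan([((.5,.2,.33),10),((.44,-.12,.33),-48),(W(k[0],k[1],330),-48),(W(k[0],k[1],k[2]+6),-48)])
E
```

```text
top [[329.1, 195.3], [301.9, 193.2], [330.8, 168.0], [355.4, 202.2]]
[328.00053686 194.93218918] [330.20373071 195.74123437]
side [[266.6, 132.4], [257.6, 172.1], [232.3, 155.0], [273.6, 114.9]]
[265.94934594 134.14233643] [267.40051034 130.58468178]
[0.5  0.2  0.33] slide [-396.0, -361.0, -86.0] rot [0.0, 0.0, 59.2]
[ 0.44 -0.12  0.33] slide [-454.0, -681.0, -86.0] rot [0.0, 0.0, 117.2]
[ 0.435 -0.204  0.33 ] slide [-479.0, -761.0, -86.0] rot [0.0, 0.0, 117.2]
[ 0.435 -0.204  0.229] slide [-479.0, -761.0, 14.0] rot [0.0, 0.0, 117.2]
```

```bash
python3 -m pendant '[{"slide":[-100,-90,-86],"rot":[0,0,15],"gripper":70},{"slide":[-200,-180,-86],"rot":[0,0,30],"gripper":70},{"slide":[-396,-361,-86],"rot":[0,0,59],"gripper":70},{"slide":[-396,-361,-86],"rot":[0,0,59],"gripper":70},{"slide":[-396,-361,-86],"rot":[0,0,59],"gripper":70},{"slide":[-396,-361,-86],"rot":[0,0,59],"gripper":70},{"slide":[-396,-361,-86],"rot":[0,0,59],"gripper":70},{"slide":[-396,-361,-86],"rot":[0,0,59],"gripper":70},{"slide":[-396,-361,-86],"rot":[0,0,59],"gripper":70},{"slide":[-454,-681,-86],"rot":[0,0,117],"gripper":70},{"slide":[-454,-681,-86],"rot":[0,0,117],"gripper":70},{"slide":[-454,-681,-86],"rot":[0,0,117],"gripper":70},{"slide":[-454,-681,-86],"rot":[0,0,117],"gripper":70},{"slide":[-454,-681,-86],"rot":[0,0,117],"gripper":70},{"slide":[-454,-681,-86],"rot":[0,0,117],"gripper":70},{"slide":[-479,-761,-86],"rot":[0,0,117],"gripper":70},{"slide":[-479,-761,-86],"rot":[0,0,117],"gripper":70},{"slide":[-479,-761,-86],"rot":[0,0,117],"gripper":70}]' 12; python3 - <<'E'
from h import *
k=knob(.03)
print(P(tcp()[0]));plan([(W(k[0],k[1],k[2]+6),-48)])
E
```

```text
clock: 2.75
position: [0.4352, -0.2043, 0.3297]
tcp_rot: [2.932, 1.129, 0.0]
force: [0.2, -0.3, 0.1]
grip_width: 0.751
gripper_force: 0.0
[ -3.43094617 -35.08587946 329.6587279 ]
[ 0.435 -0.203  0.227] slide [1.0, -1.0, 102.0] rot [0.0, 0.0, 0.1]
```

```bash
python3 -m pendant '[{"slide":[1,-1,55],"rot":[0,0,0],"gripper":70},{"slide":[1,-1,102],"rot":[0,0,0],"gripper":70},{"slide":[1,-1,102],"rot":[0,0,0],"gripper":25},{"slide":[1,-1,102],"rot":[0,0,0],"gripper":25},{"slide":[1,-1,102],"rot":[0,0,0],"gripper":25},{"slide":[1,-1,102],"rot":[0,0,0],"gripper":25},{"slide":[1,-1,102],"rot":[0,0,0],"gripper":25}]' 12; python3 - <<'E'
from h import *
p=P(tcp()[0]);print(p,env.sense()['grip_width']*93)
for q in (.1,.2,.3,.4,.5): print(q,(knob(q)-knob(.03)).round(0))
E
```

```text
clock: 3.62
position: [0.4358, -0.2021, 0.2284]
tcp_rot: [2.93, 1.132, 0.003]
force: [1.5, 0.9, 1.6]
grip_width: 0.334
gripper_force: 12.0
[ -5.36368495 -36.29331279 228.4200681 ] 31.078951518017302
0.1 [4. 0. 8.]
0.2 [11.  0. 18.]
0.3 [19.  0. 28.]
0.4 [28.  0. 37.]
0.5 [38.  0. 44.]
```

```bash
python3 -m pendant '[{"slide":[-4,0,-8],"rot":[0,0,0],"gripper":25},{"slide":[-11,0,-18],"rot":[0,0,0],"gripper":25},{"slide":[-19,0,-28],"rot":[0,0,0],"gripper":25},{"slide":[-28,0,-37],"rot":[0,0,0],"gripper":25},{"slide":[-34,0,-41],"rot":[0,0,0],"gripper":25},{"slide":[-34,0,-41],"rot":[0,0,0],"gripper":25}]'; python3 - <<'E'
from h import *
p=P(tcp()[0]);print(p,env.sense()['grip_width']*93)
f=grab('side','s1.png');print(proj(f,[W(*knob(q)) for q in(.4,.45,.5)]))
b=cv2.imread('pics/s1.png')[85:205,215:335];cv2.imwrite('pics/s1c.png',cv2.resize(b,(480,480),interpolation=cv2.INTER_CUBIC))
E
```

```text
clock: 4.38
position: [0.4101, -0.2253, 0.2698]
tcp_rot: [2.931, 1.131, 0.004]
force: [2.9, 4.1, 7.5]
grip_width: 0.337
gripper_force: 12.0
[ 29.19090141 -36.27234909 269.84454702] 31.296312421612125
[[273.13776854 120.34961424]
 [274.26719852 118.7619755 ]
 [275.43762111 117.22127457]]
```

View pics/s1c.png

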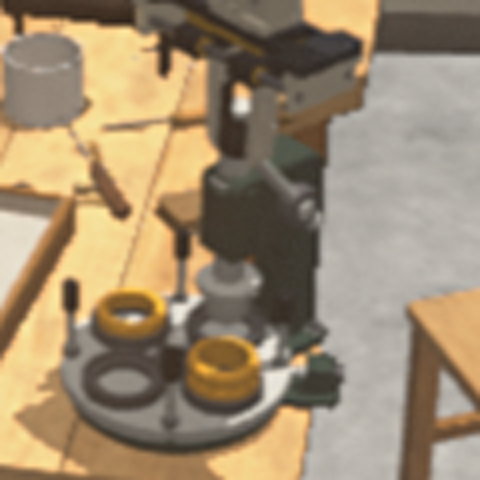

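```bash
python3 -m pendant '[{"slide":[0,0,0],"rot":[0,0,0],"gripper":50},{"slide":[0,0,0],"rot":[0,0,0],"gripper":50},{"slide":[36,-3,0],"rot":[0,0,0],"gripper":50},{"slide":[36,-3,-10],"rot":[0,0,0],"gripper":0},{"slide":[36,-3,-10],"rot":[0,0,0],"gripper":0},{"slide":[36,-3,-10],"rot":[0,0,0],"gripper":0},{"slide":[36,-3,-10],"rot":[0,0,0],"gripper":0},{"slide":[26,-3,-11],"rot":[0,0,0],"gripper":0},{"slide":[14,-3,-18],"rot":[0,0,0],"gripper":0},{"slide":[-2,-3,-25],"rot":[0,0,0],"gripper":0},{"slide":[-20,-3,-31],"rot":[0,0,0],"gripper":0},{"slide":[-38,-3,-36],"rot":[0,0,0],"gripper":0},{"slide":[-56,-3,-36],"rot":[0,0,0],"gripper":0},{"slide":[-75,-3,-35],"rot":[0,0,0],"gripper":0},{"slide":[-81,-3,-34],"rot":[0,0,0],"gripper":0},{"slide":[-81,-3,-34],"rot":[0,0,0],"gripper":0}]'; python3 - <<'E'
from h import *
print(P(tcp()[0]))
f=grab('side','s2.png');print(proj(f,[W(*knob(q)) for q in(1.2,1.3,1.37)]))
b=cv2.imread('pics/s2.png')[75:195,215:335];cv2.imwrite('pics/s2c.png',cv2.resize(b,(480,480),interpolation=cv2.INTER_CUBIC))
E
```

```text
clock: 6.42
position: [0.3472, -0.2774, 0.3024]
tcp_rot: [-2.931, -1.13, 0.001]
force: [-0.1, 0.9, 0.9]
grip_width: 0.001
gripper_force: 0.0
[110.83694134 -39.6178584  302.40610481]
[[293.99097211 102.74865271]
 [296.61271996 102.00613547]
 [298.3911411  101.70196847]]
```

View pics/s2c.png

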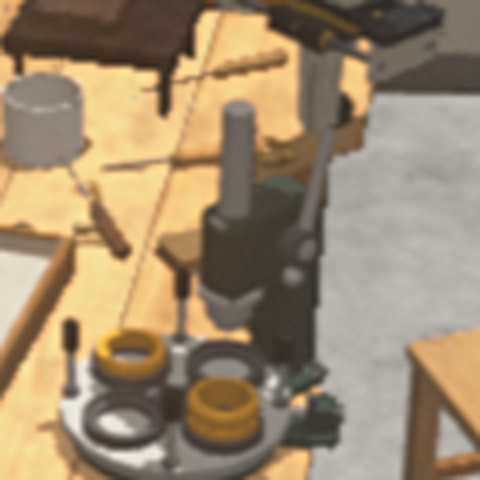

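The lever is up at about 1.35, with the knob where predicted, at about (300,102). Next I'll fetch the bezel.

```bash
python3 - <<'E'
from h import *
plan([(W(65,-40,340),-48),(W(0,-40,340),-60),((.5,.0,.3),-93),((.498,.2066,.15),-93),((.498,.2066,.03),-93)])
E
```

```text
[ 0.381 -0.246  0.34 ] slide [46.0, -0.0, -38.0] rot [-0.1, 0.0, 0.2]
[ 0.429 -0.203  0.34 ] slide [111.0, 0.0, -38.0] rot [-0.1, 0.0, 12.2]
[0.5 0.  0.3] slide [299.0, -103.0, 2.0] rot [-0.0, 0.1, 45.2]
[0.498 0.207 0.15 ] slide [437.0, -257.0, 152.0] rot [-0.0, 0.1, 45.2]
[0.498 0.207 0.03 ] slide [437.0, -257.0, 272.0] rot [-0.0, 0.1, 45.2]
```

```bash
python3 -m pendant '[{"slide":[46,0,-38],"rot":[0,0,0],"gripper":0},{"slide":[111,0,-38],"rot":[0,0,10],"gripper":0},{"slide":[111,0,-38],"rot":[0,0,12],"gripper":0},{"slide":[299,-103,2],"rot":[0,0,45],"gripper":82},{"slide":[299,-103,2],"rot":[0,0,45],"gripper":82},{"slide":[299,-103,2],"rot":[0,0,45],"gripper":82},{"slide":[299,-103,2],"rot":[0,0,45],"gripper":82},{"slide":[437,-257,152],"rot":[0,0,45],"gripper":82},{"slide":[437,-257,152],"rot":[0,0,45],"gripper":82},{"slide":[437,-257,152],"rot":[0,0,45],"gripper":82},{"slide":[437,-257,152],"rot":[0,0,45],"gripper":82},{"slide":[437,-257,152],"rot":[0,0,45],"gripper":82},{"slide":[437,-257,152],"rot":[0,0,45],"gripper":82}]' 15; python3 - <<'E'
from h import *
plan([((.498,.2066,.03),-93)])
E
```

```text
clock: 8.1
position: [0.4985, 0.2057, 0.1502]
tcp_rot: [3.139, -0.075, -0.002]
force: [0.4, -0.8, 0.2]
grip_width: 0.88
gripper_force: 0.0
[0.498 0.207 0.03 ] slide [-0.0, -1.0, 120.0] rot [0.1, 0.1, 0.2]
```

```bash
python3 -m pendant '[{"slide":[0,-1,60],"rot":[0,0,0],"gripper":82},{"slide":[0,-1,105],"rot":[0,0,0],"gripper":82},{"slide":[0,-1,120],"rot":[0,0,0],"gripper":82},{"slide":[0,-1,120],"rot":[0,0,0],"gripper":55},{"slide":[0,-1,120],"rot":[0,0,0],"gripper":55},{"slide":[0,-1,120],"rot":[0,0,0],"gripper":55},{"slide":[0,-1,120],"rot":[0,0,0],"gripper":55},{"slide":[0,-1,120],"rot":[0,0,0],"gripper":55}]' 15; python3 - <<'E'
from h import *
print(env.sense()['grip_width']*93)
f=grab('top','t3.png');s=grab('side','s3.png')
a=cv2.resize(f['frame'][145:235,155:245],(400,400),interpolation=cv2.INTER_CUBIC);b=cv2.resize(s['frame'][230:320,200:290],(400,400),interpolation=cv2.INTER_CUBIC)
cv2.imwrite('pics/c3.png',np.hstack([a,b])[:,:,::-1])
E
```

```text
clock: 9.1
position: [0.4997, 0.2074, 0.0319]
tcp_rot: [-3.14, 0.077, -0.003]
force: [-0.4, -2.4, 8.4]
grip_width: 0.65
gripper_force: 15.0
60.4447934318376
```

View pics/c3.png

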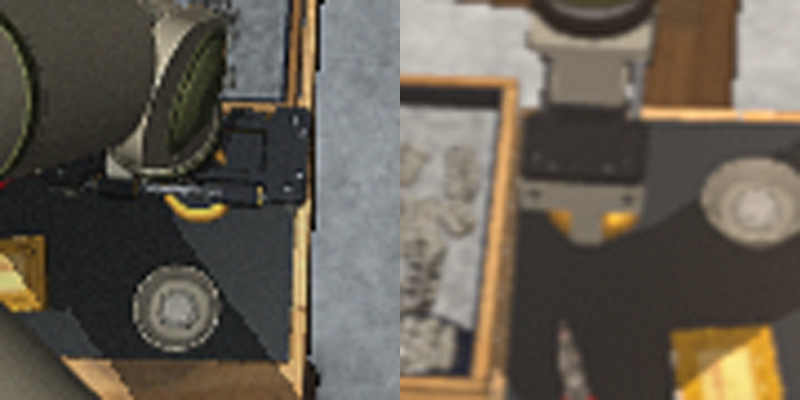

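```bash
python3 -m pendant '[{"slide":[0,0,-10],"rot":[0,0,0],"gripper":55},{"slide":[0,0,-40],"rot":[0,0,0],"gripper":55},{"slide":[0,0,-100],"rot":[0,0,0],"gripper":55},{"slide":[0,0,-100],"rot":[0,0,0],"gripper":55},{"slide":[0,0,-170],"rot":[0,0,0],"gripper":55},{"slide":[0,0,-170],"rot":[0,0,0],"gripper":55},{"slide":[0,0,-170],"rot":[0,0,0],"gripper":55}]' 20; python3 - <<'E'
from h import *
print(env.sense()['grip_width']*93,P(tcp()[0]))
f=grab('top','t4.png');s=grab('side','s4.png')
p=tcp()[0];print(proj(f,[p+[0,0,-.018]]),proj(s,[p+[0,0,-.018]]))
u,v=proj(s,[p+[0,0,-.018]])[0].astype(int);U,V=proj(f,[p+[0,0,-.018]])[0].astype(int)
a=cv2.resize(f['frame'][V-45:V+45,U-45:U+45],(400,400),interpolation=cv2.INTER_CUBIC);b=cv2.resize(s['frame'][v-45:v+45,u-45:u+45],(400,400),interpolation=cv2.INTER_CUBIC)
cv2.imwrite('pics/c4.png',np.hstack([a,b])[:,:,::-1])
plan([((.5,.0,.2),-93),(W(0,60,150),-93)])
E
```

```text
clock: 10.07
position: [0.4985, 0.2083, 0.2006]
tcp_rot: [-3.14, 0.075, -0.0]
force: [0.1, -0.0, -1.8]
grip_width: 0.65
gripper_force: 20.0
60.436141461467194 [-326.56994808 -299.32608093  200.57337388]
[[192.21383653 174.44668633]] [[243.76516798 228.91813964]]
[0.5 0.  0.2] slide [12.0, 208.0, -0.0] rot [0.0, 0.1, 0.2]
[ 0.496 -0.277  0.15 ] slide [22.0, 485.0, 50.0] rot [0.0, 0.1, 0.2]
```

View pics/c4.png

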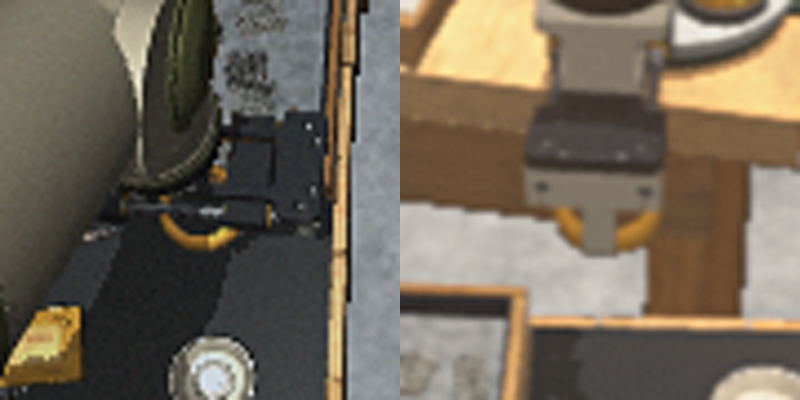

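```bash
python3 - <<'E'
from h import *
p=tcp()[0]
for n in('side','top'):
    f=grab(n);u,v=proj(f,[p+[0,0,-.018]])[0]
    big=cv2.resize(f['frame'],None,fx=4,fy=4,interpolation=cv2.INTER_CUBIC)
    m=cv2.inRange(cv2.cvtColor(big,cv2.COLOR_RGB2HSV),(14,120,60),(34,255,255))
    U,V=int(4*u),int(4*v)
    k=m[V-40:V+60,U-64:U+64]
    for i in range(0,100,6):
        c=np.where(k[i])[0]
        if len(c)>8: print(n,(V-40+i)/4,(c[0]+U-64)/4,(c[-1]+U-64)/4,(c[0]+c[-1])/2/4+(U-64)/4)
    print(proj(f,[p+[dx,dy,-.018] for dx,dy in((0,0),(.031,0),(-.031,0),(0,.031),(0,-.031),(0,.045))]).round(1).tolist())
E
```

```text
side 230.75 227.75 259.5 243.625
side 232.25 233.25 257.75 245.5
side 233.75 234.25 259.5 246.875
side 235.25 234.5 259.5 247.0
side 236.75 236.0 259.5 247.75
side 238.25 238.25 259.5 248.875
side 239.75 255.0 259.5 257.25
side 241.25 255.5 259.5 257.5
side 242.75 255.0 259.0 257.0
[[243.8, 228.9], [231.8, 228.7], [255.7, 229.1], [243.5, 237.3], [244.1, 220.9], [243.3, 241.2]]
top 167.25 194.75 197.75 196.25
top 168.75 194.5 198.0 196.25
top 177.75 183.0 207.5 195.25
top 179.25 183.25 207.75 195.5
top 180.75 184.0 200.5 192.25
top 182.25 185.25 200.25 192.75
top 183.75 187.25 198.75 193.0
top 185.25 190.5 195.75 193.125
[[192.2, 174.4], [192.7, 164.7], [191.7, 184.3], [182.1, 174.2], [202.3, 174.7], [177.6, 174.1]]
```

```bash
python3 -m pendant '[{"slide":[12,60,0],"rot":[0,0,0],"gripper":55},{"slide":[12,120,0],"rot":[0,0,0],"gripper":55},{"slide":[12,180,0],"rot":[0,0,0],"gripper":55},{"slide":[14,240,0],"rot":[0,0,0],"gripper":55},{"slide":[16,300,0],"rot":[0,0,0],"gripper":55},{"slide":[18,360,0],"rot":[0,0,0],"gripper":55},{"slide":[22,410,10],"rot":[0,0,0],"gripper":55},{"slide":[22,450,20],"rot":[0,0,0],"gripper":55},{"slide":[22,475,40],"rot":[0,0,0],"gripper":55},{"slide":[22,485,50],"rot":[0,0,0],"gripper":55},{"slide":[22,485,50],"rot":[0,0,0],"gripper":55},{"slide":[22,485,50],"rot":[0,0,0],"gripper":55}]' 20; python3 - <<'E'
from h import *
print(P(tcp()[0]));plan([((.4977,-.2772,.0869),-93)])
E
```

```text
clock: 11.78
position: [0.4976, -0.2766, 0.1507]
tcp_rot: [-3.14, 0.074, 0.0]
force: [0.1, -0.1, -0.6]
grip_width: 0.645
gripper_force: 20.0
[ -1.46454765  60.43294815 150.70637211]
[ 0.498 -0.277  0.087] slide [0.0, 1.0, 64.0] rot [-0.0, 0.0, 0.3]
```

```bash
python3 -m pendant '[{"slide":[0,1,30],"rot":[0,0,0],"gripper":55},{"slide":[0,1,50],"rot":[0,0,0],"gripper":55},{"slide":[0,1,59],"rot":[0,0,0],"gripper":55},{"slide":[0,1,62],"rot":[0,0,0],"gripper":55},{"slide":[0,1,63],"rot":[0,0,0],"gripper":55},{"slide":[0,1,63],"rot":[0,0,0],"gripper":55}]'
```

```text
clock: 12.52
position: [0.4977, -0.2788, 0.0882]
tcp_rot: [3.14, -0.076, 0.001]
force: [0.1, -0.7, -1.1]
grip_width: 0.643
gripper_force: 20.0
```

```bash
python3 -m pendant '[{"slide":[0,-1,1],"rot":[0,0,0],"gripper":55},{"slide":[0,-1,2],"rot":[0,0,0],"gripper":55},{"slide":[0,-1,2],"rot":[0,0,0],"gripper":55}]'
```

```text
clock: 12.9
position: [0.4976, -0.2779, 0.0869]
tcp_rot: [-3.14, 0.077, -0.002]
force: [-2.3, 0.9, 13.7]
grip_width: 0.647
gripper_force: 20.0
```

Contact. Now I'll release and retreat upward, then check the result.

```bash
python3 -m pendant '[{"slide":[0,0,-0.5],"rot":[0,0,0],"gripper":76},{"slide":[0,0,-0.5],"rot":[0,0,0],"gripper":76},{"slide":[0,0,-0.5],"rot":[0,0,0],"gripper":76},{"slide":[0,0,-30],"rot":[0,0,0],"gripper":76},{"slide":[0,0,-80],"rot":[0,0,0],"gripper":76},{"slide":[0,0,-130],"rot":[0,0,0],"gripper":76},{"slide":[130,-80,-160],"rot":[0,0,0],"gripper":76},{"slide":[130,-160,-170],"rot":[0,0,0],"gripper":60},{"slide":[100,-220,-170],"rot":[0,0,0],"gripper":40},{"slide":[40,-220,-170],"rot":[0,0,-20],"gripper":40},{"slide":[20,-220,-170],"rot":[0,0,-45],"gripper":40},{"slide":[20,-220,-170],"rot":[0,0,-45],"gripper":40},{"slide":[20,-220,-170],"rot":[0,0,-45],"gripper":40}]' 30; python3 - <<'E'
from h import *
print(P(tcp()[0]))
f=grab('top','t5.png');s=grab('side','s5.png')
a=cv2.resize(f['frame'][155:245,285:375],(400,400),interpolation=cv2.INTER_CUBIC);b=cv2.resize(s['frame'][110:200,215:305],(400,400),interpolation=cv2.INTER_CUBIC)
cv2.imwrite('pics/c5.png',np.hstack([a,b])[:,:,::-1])
print(brass(f,[(339,187,.060)]),proj(s,[W(0,60,72),W(31,60,72),W(-31,60,72)]))
plan([(W(-65,-65,160),-48),(W(-65,-65,109),-48)])
E
```

```text
clock: 14.52
position: [0.5277, -0.0583, 0.2558]
tcp_rot: [-2.946, -1.09, -0.0]
force: [-0.1, -0.1, -0.5]
grip_width: 0.433
gripper_force: 0.0
[-169.89849545  -81.72660051  255.78361109]
[(array([ 0.49602046, -0.27696192]), array([339.3, 186.7]), (19.25, 19.0))] [[247.45110172 157.90659473]
 [253.99023056 154.75991488]
 [240.78069511 161.11644647]]
[ 0.461 -0.141  0.16 ] slide [-104.0, 19.0, 96.0] rot [-0.0, -0.0, -1.7]
[ 0.461 -0.141  0.109] slide [-104.0, 19.0, 147.0] rot [-0.0, -0.0, -1.7]
```

View pics/c5.png

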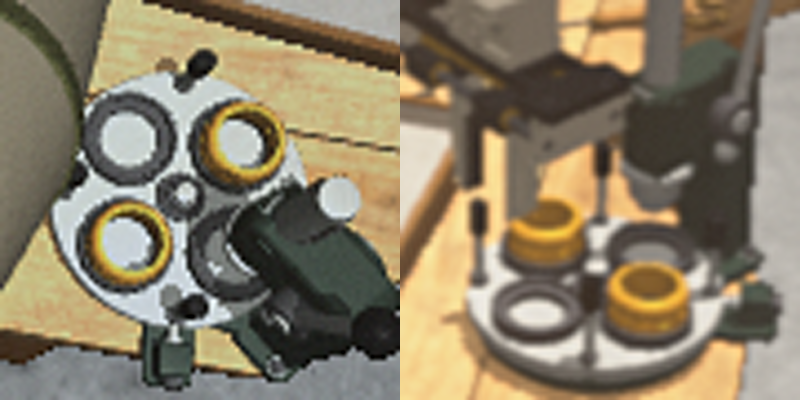

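The bezel sits flat on the case ring: hull centre (0.496,-0.277), matching the die. Next I'll grip the front-right post.

```bash
python3 -m pendant '[{"slide":[-50,10,40],"rot":[0,0,-2],"gripper":40},{"slide":[-104,19,80],"rot":[0,0,-2],"gripper":40},{"slide":[-104,19,96],"rot":[0,0,-2],"gripper":40},{"slide":[-104,19,125],"rot":[0,0,-2],"gripper":40},{"slide":[-104,19,147],"rot":[0,0,-2],"gripper":40},{"slide":[-104,19,147],"rot":[0,0,-2],"gripper":10},{"slide":[-104,19,147],"rot":[0,0,-2],"gripper":10},{"slide":[-104,19,147],"rot":[0,0,-2],"gripper":10},{"slide":[-104,19,147],"rot":[0,0,-2],"gripper":10}]' 30; python3 - <<'E'
from h import *
p=P(tcp()[0]);print(p,env.sense()['grip_width']*93)
for t in np.radians(np.linspace(225,135,16)[1:]):
    d=92*np.array([np.cos(t),np.sin(t)])-92*np.array([-.7071,-.7071]);print([-d[0].round(1),d[1].round(1)],end=' ')
E
```

```text
clock: 15.75
position: [0.461, -0.1404, 0.1093]
tcp_rot: [2.931, 1.13, 0.001]
force: [-1.1, 0.3, 5.9]
grip_width: 0.187
gripper_force: 30.0
[-65.34504295 -65.30278923 109.33135626] 17.432507853813416
[np.float64(6.4), np.float64(7.2)] [np.float64(12.1), np.float64(14.9)] [np.float64(16.9), np.float64(23.3)] [np.float64(20.8), np.float64(32.1)] [np.float64(23.8), np.float64(41.2)] [np.float64(25.8), np.float64(50.7)] [np.float64(26.8), np.float64(60.2)] [np.float64(26.8), np.float64(69.9)] [np.float64(25.8), np.float64(79.4)] [np.float64(23.8), np.float64(88.9)] [np.float64(20.8), np.float64(98.0)] [np.float64(16.9), np.float64(106.8)] [np.float64(12.1), np.float64(115.2)] [np.float64(6.4), np.float64(123.0)] [np.float64(0.0), np.float64(130.1)]
```

```bash
python3 -m pendant '[{"slide":[3.3,3.5,0],"rot":[0,0,0],"gripper":10},{"slide":[6.4,7.2,0],"rot":[0,0,0],"gripper":10},{"slide":[12.1,15,0],"rot":[0,0,0],"gripper":10},{"slide":[16.9,23.3,0],"rot":[0,0,0],"gripper":10},{"slide":[20.8,32,0],"rot":[0,0,0],"gripper":10},{"slide":[23.8,41.2,0],"rot":[0,0,0],"gripper":10},{"slide":[25.8,50.7,0],"rot":[0,0,0],"gripper":10},{"slide":[26.8,60.2,0],"rot":[0,0,0],"gripper":10},{"slide":[26.8,69.9,0],"rot":[0,0,0],"gripper":10},{"slide":[25.8,79.4,0],"rot":[0,0,0],"gripper":10},{"slide":[23.8,88.9,0],"rot":[0,0,0],"gripper":10},{"slide":[20.8,98,0],"rot":[0,0,0],"gripper":10},{"slide":[16.9,106.8,0],"rot":[0,0,0],"gripper":10},{"slide":[12.1,115.2,0],"rot":[0,0,0],"gripper":10},{"slide":[6.4,123,0],"rot":[0,0,0],"gripper":10},{"slide":[3,127,0],"rot":[0,0,0],"gripper":10},{"slide":[0,130,0],"rot":[0,0,0],"gripper":10},{"slide":[0,130,0],"rot":[0,0,0],"gripper":10},{"slide":[0,130,0],"rot":[0,0,0],"gripper":10}]'; python3 - <<'E'
from h import *
print(P(tcp()[0]),env.sense()['grip_width']*93)
E
```

```text
clock: 18.12
position: [0.5479, -0.2372, 0.1087]
tcp_rot: [2.931, 1.13, -0.001]
force: [-2.1, 0.5, -0.7]
grip_width: 0.185
gripper_force: 30.0
[-65.17469924  64.78296253 108.6582544 ] 17.188044512560598
```

```bash
python3 -m pendant '[{"slide":[0,0,0],"rot":[0,0,0],"gripper":36},{"slide":[0,0,0],"rot":[0,0,0],"gripper":36},{"slide":[0,0,-50],"rot":[0,0,0],"gripper":36},{"slide":[0,0,-110],"rot":[0,0,0],"gripper":0},{"slide":[0,-60,-170],"rot":[0,0,0],"gripper":0},{"slide":[60,-120,-230],"rot":[0,0,0],"gripper":0},{"slide":[80,-170,-230],"rot":[0,0,0],"gripper":0},{"slide":[80,-170,-230],"rot":[0,0,0],"gripper":0}]'; python3 - <<'E'
from h import *
print(P(tcp()[0]))
f=grab('top','t6.png');s=grab('side','s6.png')
a=cv2.resize(f['frame'][155:245,285:375],(400,400),interpolation=cv2.INTER_CUBIC);b=cv2.resize(s['frame'][110:200,215:305],(400,400),interpolation=cv2.INTER_CUBIC)
cv2.imwrite('pics/c6.png',np.hstack([a,b])[:,:,::-1])
print(proj(f,[W(-65,65,110),W(-65,-65,110)]),proj(s,[W(-65,65,110),W(-65,-65,110),W(60,0,72)]),brass(f,[tuple(proj(f,[W(-60,0,60)])[0].astype(int))+(.06,)]),W(-60,0,60))
E
```

```text
clock: 19.12
position: [0.4932, -0.0552, 0.34]
tcp_rot: [2.93, 1.133, 0.004]
force: [-0.3, -0.7, -0.2]
grip_width: 0.005
gripper_force: 0.0
[-146.33311137 -107.05977452  339.99121127]
[[330.84620579 168.04869148]
 [301.94036405 193.16331547]] [[232.28629869 154.99307513]
 [257.62716081 172.11056246]
 [271.3657773  159.09914198]] [(array([ 0.4989501 , -0.22357002]), array([323.8, 185.5]), (0.5, 0.5))] [ 0.50068869 -0.19255216  0.06      ]
```

View pics/c6.png

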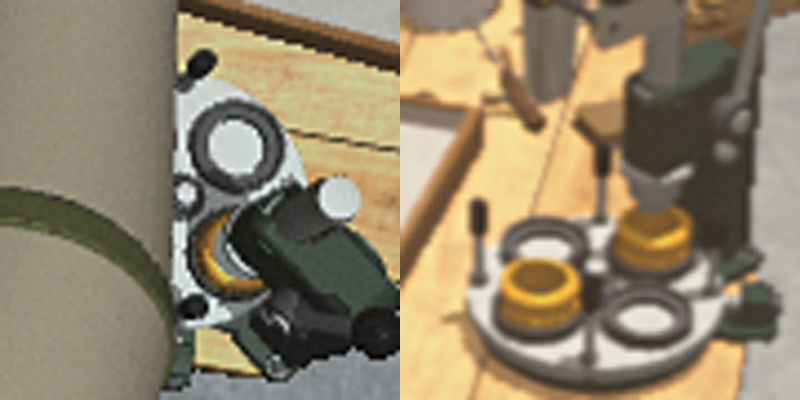

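The dial has turned one click: the pair is under the punch and the finished case is in the −x die. Now the lever.

```bash
python3 - <<'E'
from h import *
w=[(W(0,-40,345),-48),(W(168,-40,345),-48),(W(168,-40,304),-48)]
for q in (1.35,1.2,1.05,.9,.75,.6,.5,.45):
    k=knob(q);w.append((W(k[0]+23,-40,k[2]+17+(1.35-q)*6),-48))
plan(w)
E
```

```text
[ 0.429 -0.203  0.345] slide [-149.0, 67.0, -5.0] rot [0.0, -0.2, 0.6]
[ 0.304 -0.315  0.345] slide [-317.0, 65.0, -6.0] rot [0.0, -0.2, 0.6]
[ 0.304 -0.315  0.304] slide [-317.0, 65.0, 35.0] rot [0.0, -0.2, 0.6]
[ 0.313 -0.308  0.304] slide [-305.0, 65.0, 35.0] rot [0.0, -0.2, 0.6]
[ 0.327 -0.295  0.308] slide [-287.0, 66.0, 32.0] rot [0.0, -0.2, 0.6]
[ 0.341 -0.283  0.308] slide [-268.0, 66.0, 31.0] rot [0.0, -0.2, 0.6]
[ 0.354 -0.271  0.306] slide [-250.0, 66.0, 33.0] rot [0.0, -0.2, 0.6]
[ 0.368 -0.259  0.301] slide [-232.0, 66.0, 38.0] rot [0.0, -0.2, 0.6]
[ 0.38  -0.247  0.294] slide [-215.0, 66.0, 45.0] rot [0.0, -0.2, 0.6]
[ 0.388 -0.24   0.288] slide [-205.0, 66.0, 52.0] rot [0.0, -0.2, 0.6]
[ 0.391 -0.237  0.284] slide [-200.0, 66.0, 55.0] rot [0.0, -0.2, 0.6]
```

First I'll move behind the knob at height, then check the pose.

```bash
python3 -m pendant '[{"slide":[-60,40,-10],"rot":[0,0,0.6],"gripper":0},{"slide":[-120,66,-12],"rot":[0,0,0.6],"gripper":0},{"slide":[-180,66,-12],"rot":[0,0,0.6],"gripper":0},{"slide":[-240,66,-12],"rot":[0,0,0.6],"gripper":0},{"slide":[-295,66,-12],"rot":[0,0,0.6],"gripper":0},{"slide":[-318,66,-8],"rot":[0,0,0.6],"gripper":0},{"slide":[-318,66,-8],"rot":[0,0,0.6],"gripper":0},{"slide":[-318,66,-8],"rot":[0,0,0.6],"gripper":0}]'; python3 - <<'E'
from h import *
print(P(tcp()[0]),env.sense()['joint_positions'])
w=[(W(169,-40,304),-48)]
for q in (1.35,1.2,1.05,.9,.75,.6,.5,.45):
    k=knob(q);w.append((W(k[0]+23,-40,k[2]+17+(1.35-q)*6),-48))
plan(w)
E
```

```text
clock: 20.23
position: [0.3026, -0.3197, 0.3466]
tcp_rot: [2.937, 1.115, 0.0]
force: [1.0, -0.2, -0.1]
grip_width: 0.009
gripper_force: 0.0
[172.33301764 -38.06808143 346.63172316] [ 0.03801051  0.14156612  0.75204724  2.11492122 -0.1207748   0.92614565
  0.01303131]
[ 0.304 -0.316  0.304] slide [3.0, -2.0, 43.0] rot [0.0, 0.0, -0.4]
[ 0.313 -0.308  0.304] slide [16.0, -2.0, 43.0] rot [0.0, 0.0, -0.4]
[ 0.327 -0.295  0.308] slide [34.0, -2.0, 39.0] rot [0.0, 0.0, -0.4]
[ 0.341 -0.283  0.308] slide [53.0, -2.0, 38.0] rot [0.0, 0.0, -0.4]
[ 0.354 -0.271  0.306] slide [71.0, -2.0, 40.0] rot [0.0, 0.0, -0.4]
[ 0.368 -0.259  0.301] slide [89.0, -3.0, 45.0] rot [0.0, 0.0, -0.4]
[ 0.38  -0.247  0.294] slide [106.0, -3.0, 53.0] rot [0.0, 0.0, -0.4]
[ 0.388 -0.24   0.288] slide [116.0, -3.0, 59.0] rot [0.0, 0.0, -0.4]
[ 0.391 -0.237  0.284] slide [121.0, -3.0, 62.0] rot [0.0, 0.0, -0.4]
```

```bash
python3 -m pendant '[{"slide":[2,-2,25],"rot":[0,0,0],"gripper":0},{"slide":[3,-2,43],"rot":[0,0,0],"gripper":0},{"slide":[3,-2,43],"rot":[0,0,0],"gripper":0},{"slide":[16,-2,43],"rot":[0,0,0],"gripper":0},{"slide":[25,-2,41],"rot":[0,0,0],"gripper":0},{"slide":[34,-2,39],"rot":[0,0,0],"gripper":0},{"slide":[53,-2,38],"rot":[0,0,0],"gripper":0},{"slide":[71,-2,40],"rot":[0,0,0],"gripper":0},{"slide":[89,-3,45],"rot":[0,0,0],"gripper":0},{"slide":[98,-3,49],"rot":[0,0,0],"gripper":0},{"slide":[106,-3,53],"rot":[0,0,0],"gripper":0},{"slide":[116,-3,59],"rot":[0,0,0],"gripper":0},{"slide":[121,-3,62],"rot":[0,0,0],"gripper":0},{"slide":[121,-3,62],"rot":[0,0,0],"gripper":0}]'; python3 - <<'E'
from h import *
print(P(tcp()[0]))
f=grab('side','s7.png');print(proj(f,[W(*knob(q)) for q in(.4,.45,.5)]))
cv2.imwrite('pics/s7c.png',cv2.resize(f['frame'][75:195,215:335],(480,480),interpolation=cv2.INTER_CUBIC)[:,:,::-1])
E
```

```text
clock: 21.98
position: [0.3906, -0.237, 0.2843]
tcp_rot: [-2.937, -1.115, 0.001]
force: [-0.2, 0.4, -0.4]
grip_width: 0.007
gripper_force: 0.0
[ 51.54420432 -40.68606173 284.30877046]
[[273.13776854 120.34961424]
 [274.26719852 118.7619755 ]
 [275.43762111 117.22127457]]
```

View pics/s7c.png

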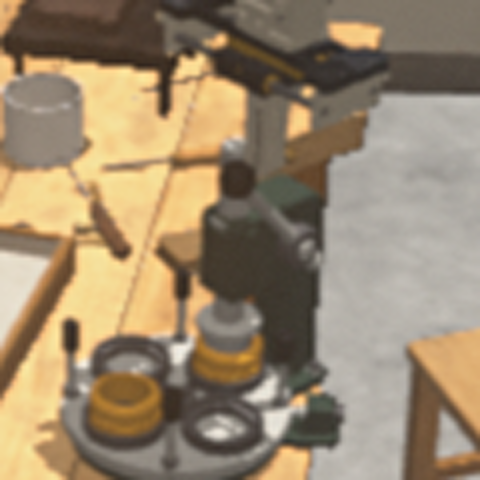

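```bash
python3 -m pendant '[{"slide":[0,0,-30],"rot":[0,0,0],"gripper":0},{"slide":[10,4,-45],"rot":[0,0,0],"gripper":56},{"slide":[26,4,-45],"rot":[0,0,0],"gripper":56},{"slide":[26,4,-45],"rot":[0,0,0],"gripper":56},{"slide":[26,4,-45],"rot":[0,0,0],"gripper":56},{"slide":[26,4,-10],"rot":[0,0,0],"gripper":56},{"slide":[26,4,18],"rot":[0,0,0],"gripper":56},{"slide":[26,4,18],"rot":[0,0,0],"gripper":25},{"slide":[26,4,18],"rot":[0,0,0],"gripper":25},{"slide":[26,4,18],"rot":[0,0,0],"gripper":25},{"slide":[26,4,18],"rot":[0,0,0],"gripper":25}]' 14; python3 -c "
from h import *
print(P(tcp()[0]),env.sense()['grip_width']*93)"
```

```text
clock: 23.4
position: [0.4128, -0.2229, 0.2673]
tcp_rot: [2.937, 1.115, 0.002]
force: [0.2, 1.6, 1.1]
grip_width: 0.332
gripper_force: 14.0
[ 25.62368001 -36.27579861 267.3411205 ] 30.882425727269904
```

```bash
python3 -m pendant '[{"slide":[4,0,4],"rot":[0,0,0],"gripper":25},{"slide":[9,0,8],"rot":[0,0,0],"gripper":25},{"slide":[17,0,18],"rot":[0,0,0],"gripper":25},{"slide":[24.5,0,28],"rot":[0,0,0],"gripper":25},{"slide":[29,0,36],"rot":[0,0,0],"gripper":25},{"slide":[31,0,40],"rot":[0,0,0],"gripper":25},{"slide":[31,0,41],"rot":[0,0,0],"gripper":25},{"slide":[31,0,41],"rot":[0,0,0],"gripper":25}]' 14; python3 -c "
from h import *
print(P(tcp()[0]),env.sense()['grip_width']*93)"
```

```text
clock: 24.4
position: [0.4358, -0.2023, 0.2259]
tcp_rot: [-2.936, -1.115, -0.001]
force: [-2.9, 4.4, 16.3]
grip_width: 0.34
gripper_force: 14.0
[ -5.27627901 -36.21035441 225.94381571] 31.58624822677588
```

```bash
python3 -m pendant '[{"slide":[0,0,0],"rot":[0,0,0],"gripper":56},{"slide":[0,0,0],"rot":[0,0,0],"gripper":56},{"slide":[0,0,0],"rot":[0,0,0],"gripper":56},{"slide":[0,0,-50],"rot":[0,0,0],"gripper":56},{"slide":[20,0,-100],"rot":[0,0,0],"gripper":56},{"slide":[80,-20,-120],"rot":[0,0,0],"gripper":56},{"slide":[140,-60,-120],"rot":[0,0,0],"gripper":56},{"slide":[190,-80,-120],"rot":[0,0,0],"gripper":56},{"slide":[190,-80,-120],"rot":[0,0,0],"gripper":56},{"slide":[190,-80,-120],"rot":[0,0,0],"gripper":56}]'; python3 - <<'E'
from h import *
f=grab('side','s8.png');print(P(tcp()[0]),proj(f,[W(*knob(q)) for q in(0,.05,.1,.15)]))
cv2.imwrite('pics/s8c.png',cv2.resize(f['frame'][105:205,215:315],(500,500),interpolation=cv2.INTER_CUBIC)[:,:,::-1])
E
```

```text
clock: 25.65
position: [0.5246, -0.0166, 0.3453]
tcp_rot: [2.936, 1.116, -0.001]
force: [0.6, 0.4, -0.2]
grip_width: 0.604
gripper_force: 0.0
[-194.70594182 -114.27398911  345.4567231 ] [[265.94934594 134.14233643]
 [266.64340558 132.36054969]
 [267.40051034 130.58468178]
 [268.21862332 128.82004718]]
```

View pics/s8c.png

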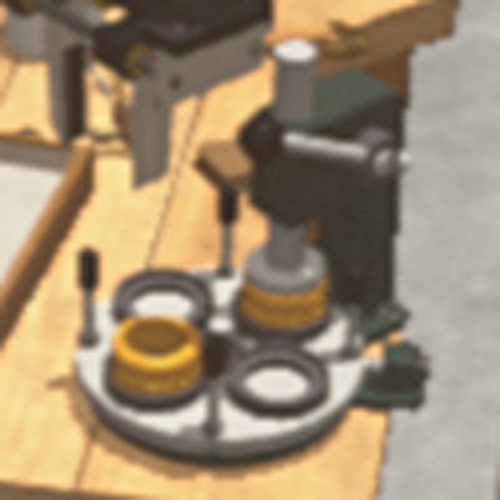

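The lever is down at q ≈ 0.05, with the knob at (267,132.6). The punch shoulder sits on the pair, the finished case is in its die, and the arm is clear.

```bash
python3 -c "
from bench import env
print(env.close_job())"
```

```text
the job is handed in; nothing more can be done
None
```

I handed the job in at about 26 s on the robot's clock: the bezel is on the case ring, the dial turned one click to put the pair under the ram, and the lever is fully down (about 0.05 rad by camera); the hand-in call returned no verdict.

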